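# Line up the sockets on the socket rail

### The job

Put the four loose wrench sockets away on the red socket rail, one centred on each round grey pad, in order of size: the smallest on the pad next to the rail's carrying handle, then ever larger, the largest on the pad farthest from the handle. Leave them all standing upright with the open end up, and leave the oil bottle standing where it is.

Things in the scene. Friction and masses are not known exactly. Their poses are not given: they have to be found in the camera images.
- socket_s_center (a point): The smallest socket: a round dark-steel wrench socket 24 mm in diameter and 44 mm tall, standing loose on the bench with its open (hexagonal) end up. The point is on its axis, half-way up (22 mm above its underside); z points up out of the open end; it is round, so its yaw does not matter for a grasp.
- socket_m_center (a point): The second smallest socket: a round dark-steel wrench socket 32 mm in diameter and 50 mm tall, standing loose on the bench with its open (hexagonal) end up. The point is on its axis, half-way up (25 mm above its underside); z points up out of the open end; it is round, so its yaw does not matter for a grasp.
- socket_l_center (a point): The second largest socket: a round dark-steel wrench socket 40 mm in diameter and 56 mm tall, standing loose on the bench with its open (hexagonal) end up. The point is on its axis, half-way up (28 mm above its underside); z points up out of the open end; it is round, so its yaw does not matter for a grasp.
- socket_xl_center (a point): The largest socket: a round dark-steel wrench socket 48 mm in diameter and 62 mm tall, standing loose on the bench with its open (hexagonal) end up. The point is on its axis, half-way up (31 mm above its underside); z points up out of the open end; it is round, so its yaw does not matter for a grasp.
- pad_a: One of four identical round grey pads, 60 mm in diameter and 3 mm thick, in a straight row along the fixed red socket rail, 75 mm apart centre to centre; which of the four letters lies where in the row changes from start to start. Origin: centre of the pad's underside, so its top is 3 mm higher and 11 mm above the bench. Its y axis runs along the rail (either way), its x axis across it. The rail is 80 mm wide, 364 mm long, 8 mm thick.
- pad_b: One of four identical round grey pads, 60 mm in diameter and 3 mm thick, in a straight row along the fixed red socket rail, 75 mm apart centre to centre; which of the four letters lies where in the row changes from start to start. Origin: centre of the pad's underside, so its top is 3 mm higher and 11 mm above the bench. Its y axis runs along the rail (either way), its x axis across it. The rail is 80 mm wide, 364 mm long, 8 mm thick.
- pad_c: One of four identical round grey pads, 60 mm in diameter and 3 mm thick, in a straight row along the fixed red socket rail, 75 mm apart centre to centre; which of the four letters lies where in the row changes from start to start. Origin: centre of the pad's underside, so its top is 3 mm higher and 11 mm above the bench. Its y axis runs along the rail (either way), its x axis across it. The rail is 80 mm wide, 364 mm long, 8 mm thick.
- pad_d: One of four identical round grey pads, 60 mm in diameter and 3 mm thick, in a straight row along the fixed red socket rail, 75 mm apart centre to centre; which of the four letters lies where in the row changes from start to start. Origin: centre of the pad's underside, so its top is 3 mm higher and 11 mm above the bench. Its y axis runs along the rail (either way), its x axis across it. The rail is 80 mm wide, 364 mm long, 8 mm thick.
- handle_end: The fixed end piece of the rail with the arched steel carrying handle (arch across the rail, 66 mm wide, 24 mm along the rail at its base, 47 mm tall above the rail). It may be at either end of the rail; the other end has only a low flat black cap, 6 mm thick. Origin: centre of its underside, on the rail's centre line; the nearest pad's centre is 55 mm from it, the others 130, 205 and 280 mm. y axis along the rail.
- oil_bottle: Bystander, not to be disturbed: a loose white squeeze bottle with a red nozzle, 60 mm in diameter, 175 mm tall. Origin: centre of its underside.

How it is judged:
By the outcome, as a careful person would: the job done as asked, in the order asked, and still so for the second after the job is handed in, with the robot touching nothing.
It also fails if it takes over 86 s, if anything falls off the work surface, if the arm or the gripper's body presses on something with over 40 N, if the wrist force passes 120 N, or if a joint passes its speed limit or range.

### The arm

A 7-joint arm with a two-finger parallel gripper is mounted at the origin on the work surface. World frame = base frame: x ahead of the robot, y to its left, z up, the work surface at z = 0. Lengths are in mm, angles in rad, forces in N, time in s.
With the tool pointing down it reaches from about 425 to 925 mm from the base axis. Payload 6.8 kg.
Tool frame: the origin (TCP) lies midway between the tips of the shut fingers; the grasp point (between the pads) lies 19 mm behind it; z points along the fingers, y is the line along which they close (so a half turn about z gives the same grasp; the last joint's range is limited). The gripper opens to 85 mm and grips with 20 to 120 N. Pads are 22 mm wide; open, the fingers measure 114 mm over their backs; the gripper's body (76 mm by 85 mm) begins 54 mm behind the grasp point. The pads swing forward as they close: fully open they stand 13 mm farther back than shut.
Start: joints at [-1.232, 0.477, 0.022, 1.555, -0.011, 1.109, -0.083], TCP at [291.654, 608.757, 231.308] pointing down, gripper open.
Joint ranges: [-2.96, 2.96], [-0.34, 2.1], [-1.41, 1.46], [0.24, 2.44], [-1.37, 4.51], [0.17, 1.92], [-2.96, 2.96]. Speed limits (rad/s): [2.39, 2.39, 3.14, 3.14, 3.14, 3.14, 3.14].

### API

Orientations are given as a unit quaternion [w, x, y, z].
In Python, from plant import sensors, eyes, r gives the robot as it stands.
- The arm moves only by the tool step_arm, never from a script. Its argument "series" is a list of rows, each a list of 3 entries, a list of its own where there are three numbers: the closure, from 0 (fully open) to 1 (shut), then the shift along the tool's x, y, z in cm, then the turn, a rotation vector about the tool's x, y, z in degrees. A call has exactly 5 rows; each row shifts and turns the commanded pose from where the row before left it, along the tool's axes as they then stand; what a row does not reach is not made up. A row lasts 1/8 s, in which the tool goes at most 62.5 mm and 10.7 degrees, less where a joint would pass 70% of its speed; a pose out of reach is approached as far as the arm can. A call is refused whole if a number of a shift passes 6.25 or a number of a turn 10.7, either way. A call with a gripper value outside its range is refused whole. The fingers move at their own pace and stop on an object; the grip force is fixed at half the most. Time passes only in rows, so rows that do not move let the fingers close, or fill a call up. It gives the time, the measured TCP pose, the force, the opening and the grip force at its end, in the units of the state.
- sensors.observe(): the state, without advancing time (a new reading comes with each control period).
- eyes.snapshot(name): name is "side" or "top" or "wrist"; returns (picture, depth): 400x640x3 uint8, red, green, blue; 400x640 float32, mm along the optical axis (not along the pixel's ray), 0 where there is no reading.
- eyes.camera_info(name): a dict with "fx", "fy", "cx", "cy" (pixels), "rvec" (rotation vector, rad) and "tvec" (3), from world to camera coordinates, as OpenCV has them. Camera axes: x right, y down, z forward; pixel columns grow to the right and rows downward; lengths in mm; the calibration is good to about 2 mm. The wrist camera is an equidistant fisheye: a pixel r from the principal point sees the ray r / f radians off the axis. A picture is of the moment at which its call begins: read the wrist's pose just before it. camera_info takes no time and is no camera call; for the wrist camera it gives the pose at the moment of the call.
- r.hand_in(): hands the job in; it is judged then, once.
The state is a dict: "t": time; "joint_pos": joint angles; "qvel": joint speeds; "tau": joint torques, N m; "position": TCP position; "tool_rot": TCP orientation; "force": force on the tool from outside, world axes, zero at the start; "ft_torque": the same for the moment, N m; "opening": opening from 0.0 (shut) to 1.0 (fully open); "gripper_force": force on a finger pad.
Only numpy, scipy, OpenCV 4.12 (cv2) and the standard library are available. Lean on these libraries where they do the work, as an engineer would, in place of code of your own. Each camera call takes 0.05 s, during which the arm holds its last target. There are 200 camera calls.

## Working session

There is one attempt and no reset: what is moved stays moved. The work goes in short steps, Python scripts to look and compute and a tool call to move; the robot and the scene stay as the last step left them, time stands still between calls to the robot, and variables do not carry over. Pictures are saved under pics/ and viewed, at most 14 in all, crops included, and the job is handed in when it is done.

Besides the shell and the picture viewer there is one more tool, called after "Request:" as name(argument=value, ...) on one line, values as JSON. step_arm: Moves the arm, as the interface text tells. Its arguments: {"type":"object","properties":{"series":{"type":"array","items":{"type":"array"}}},"required":["series"]}

```bash
ls; mkdir -p pics; cat > h.py <<'E'
import numpy as np, cv2
from plant import sensors, eyes, r
def snap(n,f=None):
    ci=eyes.camera_info(n); p,d=eyes.snapshot(n)
    if f: cv2.imwrite('pics/'+f,p[:,:,::-1])
    return ci,p,d
def ray(ci,u,v,fish=False):
    x=(np.asarray(u,float)-ci['cx'])/ci['fx']; y=(np.asarray(v,float)-ci['cy'])/ci['fy']
    if fish:
        t=np.hypot(x,y)+1e-9; s=np.sin(t)/t; d=np.stack([x*s,y*s,np.cos(t)],-1)
    else: d=np.stack([x,y,np.ones_like(x)],-1)
    R=cv2.Rodrigues(np.array(ci['rvec'],float))[0]; t=np.array(ci['tvec'],float).ravel()
    return -R.T@t, d@R
def onplane(ci,u,v,z,fish=False):
    o,d=ray(ci,u,v,fish); k=(z-o[2])/d[...,2]; return o+d*k[...,None]
def cloud(ci,d):
    v,u=np.mgrid[:d.shape[0],:d.shape[1]]; o,q=ray(ci,u,v); return o+q*d[...,None]
E
python3 - <<'E'
from h import *
s=sensors.observe(); print(s['t'],s['position'],s['tool_rot'],s['opening'])
for n in('top','side'):
    ci,p,d=snap(n,n+'1.png'); print(n,ci)
    np.savez(n+'1.npz',p=p,d=d)
E
```

```text
pics
0.0 [291.42023978 608.20404973 230.33072307] [-1.36160660e-04  2.21550649e-01  9.75148452e-01 -8.88134401e-04] 1.000320162082253
top {'fx': 455.8494209766457, 'fy': 455.8494209766457, 'cx': 318.4206254569953, 'cy': 194.25178921884643, 'rvec': array([ 2.11247399, -2.13411558,  0.19471095]), 'tvec': array([-82.87979556, 547.25551571, 923.35992442])}
side {'fx': 425.09405493687876, 'fy': 425.09405493687876, 'cx': 321.742039138326, 'cy': 200.87233001550746, 'rvec': array([ 2.30360825, -0.29943994,  0.13182011]), 'tvec': array([-569.2105731 ,   69.43501638, 1175.47443661])}
```

View pics/top1.png

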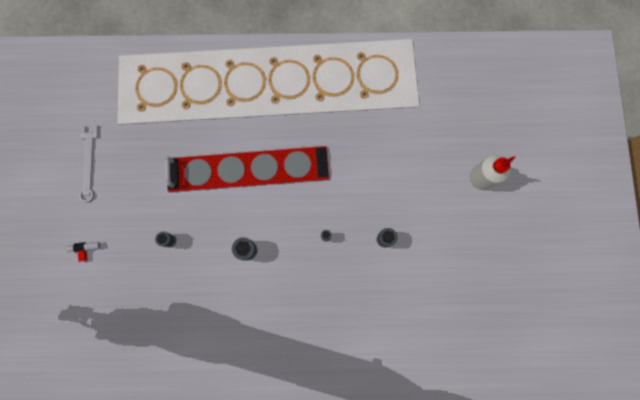

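View pics/side1.png

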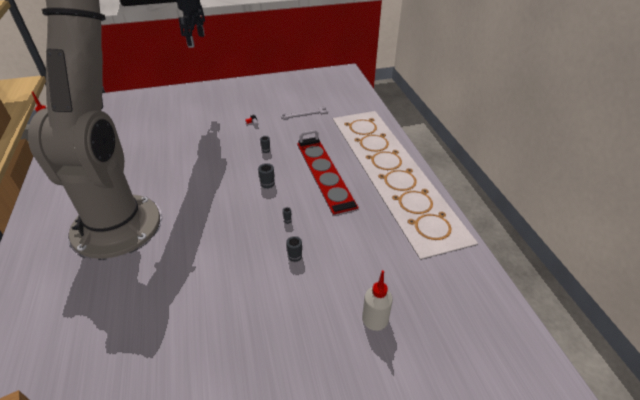

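The top view shows the rail with its handle on the left (173,172) and pads at (197,172), (231,169), (264,167) and (297,165). The sockets are M (165,240), XL (244,249), S (326,236) and L (387,238). The bottle stands far right. The side view agrees.

```bash
python3 - <<'E'
from h import *
ci=eyes.camera_info('top'); f=np.load('top1.npz'); p,d=f['p'],f['d']; P=cloud(ci,d)
cs=eyes.camera_info('side'); g=np.load('side1.npz'); Q=cloud(cs,g['d'])
print('bench z',np.median(P[300:,500:,2]),P[200,640//2])
for n,(u,v,h,dia) in dict(s=(326,236,44,24),m=(165,240,50,32),l=(387,238,56,40),xl=(244,249,62,48)).items():
    w=P[v-22:v+22,u-22:u+22].reshape(-1,3); dp=d[v-22:v+22,u-22:u+22].ravel()
    t=w[(dp>0)&(w[:,2]>h-8)]
    (c,rad)=cv2.minEnclosingCircle(t[:,:2].astype(np.float32)); c=np.array(c)
    k=Q.reshape(-1,3); k=k[(g['d'].ravel()>0)&(np.hypot(*(k[:,:2]-c).T)<40)&(k[:,2]>h-8)]
    c2,r2=cv2.minEnclosingCircle(k[:,:2].astype(np.float32)) if len(k)>3 else (0,0)
    print(n,len(t),t[:,2].max().round(1),c.round(1),round(rad,1),'side',np.round(c2,1),round(r2,1))
hsv=cv2.cvtColor(p,cv2.COLOR_RGB2HSV)
# pads: non-red inside the rail
red=((hsv[...,1]>150)&((hsv[...,0]<8)|(hsv[...,0]>172))).astype(np.uint8)
roi=np.zeros_like(red); roi[140:200,160:340]=1
grey=((hsv[...,1]<90)&(hsv[...,2]>70)).astype(np.uint8)
hull=cv2.convexHull(cv2.findNonZero(red*roi)); m=np.zeros_like(red); cv2.fillConvexPoly(m,hull,1)
n,_,st,ce=cv2.connectedComponentsWithStats(grey*m)
for i in range(1,n):
    if st[i,4]>200: print('pad',ce[i].round(1),st[i],onplane(ci,*ce[i],11).round(1))
bt=P[140:200,465:525].reshape(-1,3); bt=bt[bt[:,2]>80]; print('bottle',bt.mean(0),bt[:,2].max())
E
```

```text
bench z 0.4104886171546127 [542.61313933 -91.79812064   0.56510017]
s 100 50.4 [ 459.9 -102.7] 11.8 side [ 461.5 -103.3] 12.6
m 193 54.1 [455.4 241.3] 16.2 side [458.  240.7] 18.0
l 290 61.3 [ 453.3 -232.6] 20.0 side [ 455.  -232.1] 20.7
xl 426 67.2 [432.4  69.6] 24.1 side [436.4  69. ] 27.1
pad [297.2 164. ] [285 152  26  25 526] [623.7 -41.2  11. ]
pad [263.9 166.7] [251 154  27  26 526] [618.3  33.8  11. ]
pad [230.6 169.2] [218 157  26  26 530] [613.2 108.5  11. ]
pad [197.4 172. ] [185 160  26  25 535] [607.7 183.1  11. ]
bottle [ 582.35059286 -445.15939604  119.38750132] 1008.0538290269012
```

Request:
step_arm(series=[[0,[0,0,2],[0,0,10]],[0,[0,0,2],[0,0,10]],[0,[0,0,2],[0,0,10]],[0,[0,0,2],[0,0,10]],[0,[0,0,2],[0,0,10]]])

```text
t: 0.72
position: [291.5, 608.4, 130.2]
tool_rot: [0.0, 0.615, 0.788, -0.0]
force: [-0.4, 0.0, 0.1]
opening: 0.997
gripper_force: 0.0
```

Request:
step_arm(series=[[0,[0,0,0],[0,0,7.2]],[0,[0,0,0],[0,0,7.2]],[0,[-5.5,2.5,0],[0,0,0]],[0,[-5.5,2.5,0],[0,0,0]],[0,[-5.5,2.5,0],[0,0,0]]])

```text
t: 1.35
position: [367.1, 441.8, 131.0]
tool_rot: [0.0, 0.707, 0.707, -0.0]
force: [0.2, 0.3, 0.1]
opening: 1.002
gripper_force: 0.0
```

Request:
step_arm(series=[[0,[-5,2.2,0],[0,0,0]],[0,[-5,2.2,0],[0,0,0]],[0,[-5,2.2,0],[0,0,0]],[0,[-5.1,2.3,0],[0,0,0]],[0,[0,0,0],[0,0,0]]])

```text
t: 1.98
position: [457.4, 237.5, 131.3]
tool_rot: [0.001, 0.71, 0.704, -0.001]
force: [-1.2, 0.3, -1.6]
opening: 0.998
gripper_force: 0.0
```

```bash
python3 - <<'E'
from h import *
s=sensors.observe(); ci,p,d=snap('wrist','w1.png'); print(s['position'],ci['fx'],ci['cx'],ci['cy'])
np.savez('w1.npz',p=p,d=d,o=ray(ci,0,0,True)[0]); print(ray(ci,0,0,True)[0])
E
```

```text
[457.35420062 237.50416135 131.32831878] 309.70691628693146 324.92165796496533 193.82815830789855
[459.30087592 310.53503356 273.87548982]
```

View pics/w1.png

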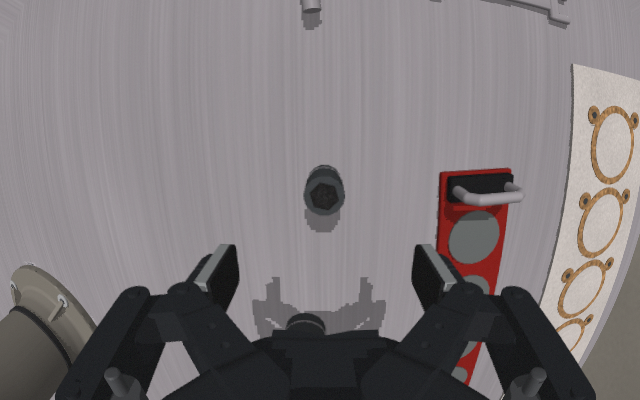

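The wrist view shows socket M centred near (324,190) with its open rim at about (324,195), between the fingers, and the handle at (485,190).

```bash
cat >> h.py <<'E'
def wr(u,v,z,ci=None): return onplane(ci or eyes.camera_info('wrist'),u,v,z,True).round(1)
E
python3 - <<'E'
from h import *
f=np.load('w1.npz');p=f['p']
g=cv2.cvtColor(p,cv2.COLOR_RGB2GRAY)
m=(g<75).astype(np.uint8); m[:150]=0;m[245:]=0;m[:,:280]=0;m[:,370:]=0
ci=eyes.camera_info('wrist'); print(sensors.observe()['position'])
x,y,w,h=cv2.boundingRect(m); print(x,y,w,h, wr(324,195,50), 'rimL/R',wr(x,197,50),wr(x+w,197,50), 'pad1',wr(474,238,11))
E
```

```text
[456.31676407 240.50487719 131.24914806]
304 165 41 50 [457.  245.7  50. ] rimL/R [441.8 244.2  50. ] [472.9 244.   50. ] pad1 [608.8 187.3  11. ]
```

Request:
step_arm(series=[[0,[0.1,0,4],[0,0,0]],[0,[0,0,4],[0,0,0]],[0,[0,0,2.5],[0,0,0]],[0,[0,0,1.4],[0,0,0]],[0,[0,0,0],[0,0,0]]])

```text
t: 2.65
position: [454.9, 244.3, 11.7]
tool_rot: [-0.0, 0.707, 0.708, -0.001]
force: [-0.1, -1.2, 0.7]
opening: 1.003
gripper_force: 0.0
```

Request:
step_arm(series=[[1,[0,0,0],[0,0,0]],[1,[0,0,0],[0,0,0]],[1,[0,0,0],[0,0,0]],[1,[0,0,0],[0,0,0]],[1,[0,0,0],[0,0,0]]])

```text
t: 3.28
position: [456.1, 244.1, 13.2]
tool_rot: [-0.0, 0.707, 0.707, 0.001]
force: [-2.4, -0.6, 7.1]
opening: 0.363
gripper_force: 58.9
```

Request:
step_arm(series=[[1,[0,0,-5],[0,0,0]],[1,[0,0,-5],[0,0,0]],[1,[-4.5,5.2,0],[0,0,0]],[1,[-4.5,5.2,0],[0,0,0]],[1,[-4.5,5.2,0],[0,0,0]]])

```text
t: 3.9
position: [598.4, 120.2, 112.6]
tool_rot: [-0.0, 0.707, 0.707, 0.0]
force: [1.0, 1.7, -1.6]
opening: 0.36
gripper_force: 60.1
```

Request:
step_arm(series=[[1,[0,0,0],[0,0,0]],[1,[0,0,0],[0,0,0]],[1,[0,0,0],[0,0,0]],[1,[0,0,0],[0,0,0]],[1,[0,0,0],[0,0,0]]])

```text
t: 4.53
position: [597.0, 121.9, 112.4]
tool_rot: [-0.0, 0.707, 0.708, 0.0]
force: [-0.4, 0.9, -2.0]
opening: 0.357
gripper_force: 60.3
```

```bash
python3 - <<'E'
from h import *
s=sensors.observe(); ci,p,d=snap('wrist','w2.png'); print(s['position'],s['opening']); snap('top','t2.png')
E
```

```text
[597.02261547 121.87613269 112.3670957 ] 0.3567278074783315
```

View pics/w2.png

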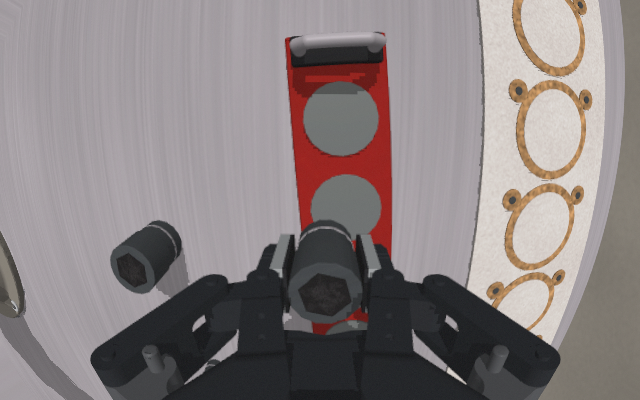

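The held socket's rim is centred near (325,290). Pad 1 (smallest's) is at (341,119), pad 2 is partly hidden at (346,207), and XL is at (137,262).

```bash
python3 - <<'E'
from h import *
p=cv2.imread('pics/w2.png'); h=cv2.cvtColor(p,cv2.COLOR_BGR2HSV)
print(sensors.observe()['position'])
print('rim',wr(325,290,149),wr(290,290,149),wr(360,290,149),'top rim edges',wr(325,262,149),wr(325,320,149))
m=((h[...,1]<60)&(h[...,2]>85)).astype(np.uint8); m[:,:295]=0;m[:,385:]=0;m[160:]=0;m[:82]=0
c=max(cv2.findContours(m,0,1)[0],key=cv2.contourArea); 
W=wr(c[:,0,0],c[:,0,1],11); print('pad1',cv2.minEnclosingCircle(W[:,:2].astype(np.float32)))
E
```

```text
[597.22419353 121.46102841 112.36842954]
rim [598.6 121.7 149. ] [584.3 121.5 149. ] [613.  121.5 149. ] top rim edges [598.6 135.  149. ] [598.6 105.5 149. ]
pad1 ((610.9241333007812, 183.20504760742188), 29.67035675048828)
```

Request:
step_arm(series=[[1,[-1.3,1.7,0],[0,0,0]],[1,[0,0,3],[0,0,0]],[1,[0,0,3],[0,0,0]],[1,[0,0,2],[0,0,0]],[1,[0,0,0],[0,0,0]]])

```text
t: 5.25
position: [613.8, 107.2, 30.9]
tool_rot: [-0.001, 0.707, 0.707, -0.001]
force: [0.7, 0.0, -1.9]
opening: 0.364
gripper_force: 60.4
```

Request:
step_arm(series=[[1,[0,0,0.6],[0,0,0]],[1,[0,0,0],[0,0,0]],[1,[0,0,0],[0,0,0]],[1,[0,0,0],[0,0,0]],[1,[0,0,0],[0,0,0]]])

```text
t: 5.88
position: [614.5, 108.1, 26.6]
tool_rot: [0.0, 0.707, 0.707, 0.0]
force: [-0.4, -0.4, -2.2]
opening: 0.36
gripper_force: 60.4
```

Request:
step_arm(series=[[1,[0,0,0.2],[0,0,0]],[1,[0,0,0],[0,0,0]],[1,[0,0,0],[0,0,0]],[1,[0,0,0],[0,0,0]],[1,[0,0,0],[0,0,0]]])

```text
t: 6.5
position: [614.4, 108.0, 24.3]
tool_rot: [-0.0, 0.707, 0.707, 0.0]
force: [0.2, -0.2, -1.5]
opening: 0.36
gripper_force: 60.7
```

Request:
step_arm(series=[[0,[0,0,0],[0,0,0]],[0,[0,0,0],[0,0,0]],[0,[0,0,0],[0,0,0]],[0,[0,0,0],[0,0,0]],[0,[0,0,0],[0,0,0]]])

```text
t: 7.12
position: [614.5, 108.1, 24.3]
tool_rot: [0.0, 0.707, 0.707, 0.0]
force: [0.7, -0.3, 0.5]
opening: 1.002
gripper_force: 0.0
```

Request:
step_arm(series=[[0,[0,0,-5],[0,0,0]],[0,[0,0,-5],[0,0,0]],[0,[-1,-4.5,0],[0,0,0]],[0,[-1,-4.5,0],[0,0,0]],[0,[-1,-4.5,0],[0,0,0]]])

```text
t: 7.75
position: [478.1, 77.7, 124.4]
tool_rot: [0.0, 0.707, 0.707, 0.0]
force: [0.7, 0.5, 0.4]
opening: 1.004
gripper_force: 0.0
```

Request:
step_arm(series=[[0,[-0.8,-4.4,0],[0,0,0]],[0,[0,0,0],[0,0,0]],[0,[0,0,0],[0,0,0]],[0,[0,0,0],[0,0,0]],[0,[0,0,0],[0,0,0]]])

```text
t: 8.38
position: [436.3, 70.2, 124.3]
tool_rot: [0.0, 0.707, 0.707, 0.0]
force: [0.1, -0.3, -0.3]
opening: 1.0
gripper_force: 0.0
```

```bash
cat >> h.py <<'E'
def look(f,h):
    # wrist estimate of a standing socket: dark blob between the fingers, rim left/right
    s=sensors.observe(); ci,p,d=snap('wrist',f); print('tcp',s['position'].round(1))
    snap('top','t_'+f)
    return ci,p
E
python3 - <<'E'
from h import *
ci,p=look('w3.png',62)
t=cv2.imread('pics/t_w3.png')[130:270,140:440]; t=cv2.resize(t,None,fx=2,fy=2)
w=cv2.imread('pics/w3.png'); cv2.imwrite('pics/c3.png',np.vstack([w[:,20:620],t]) if 0 else np.vstack([w[100:400,20:620],t]))
E
```

```text
tcp [436.3  70.2 124.3]
```

View pics/c3.png

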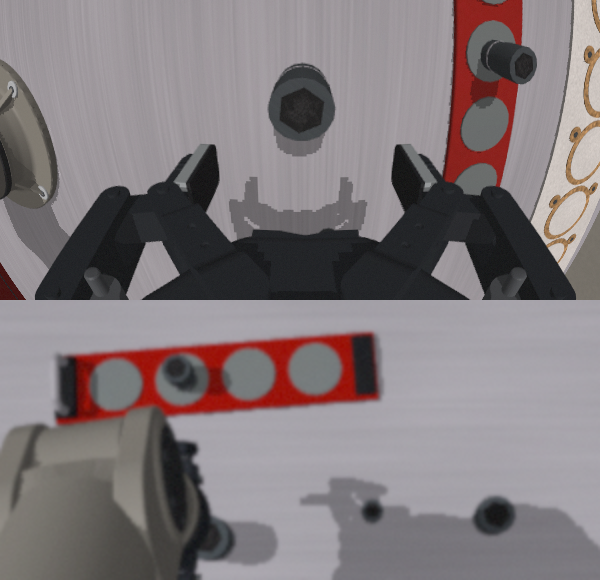

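XL's rim is centred at about (322,209) in the wrist image. M stands upright on pad 2.

```bash
python3 - <<'E'
from h import *
print(wr(322,209,62),wr(322,176,62),wr(322,241,62))
ci=eyes.camera_info('top'); f=cv2.imread('pics/t_w3.png')
g=cv2.cvtColor(f,cv2.COLOR_BGR2GRAY)
# M rim on pad2 : crop (179,372)-> centre
print('M rim',onplane(ci,140+178/2.,130+(371-300)/2.,61).round(1))
E
```

```text
[435.2  70.8  62. ] [435.3  94.5  62. ] [435.1  46.   62. ]
M rim [609.1 102.3  61. ]
```

Request:
step_arm(series=[[0,[0,-0.1,4],[0,0,0]],[0,[0,0,4],[0,0,0]],[0,[0,0,2],[0,0,0]],[0,[0,0,0.9],[0,0,0]],[0,[0,0,0],[0,0,0]]])

```text
t: 9.1
position: [434.5, 69.9, 15.1]
tool_rot: [-0.0, 0.707, 0.707, -0.0]
force: [-0.3, 0.5, -0.5]
opening: 0.999
gripper_force: 0.0
```

Request:
step_arm(series=[[1,[0,0,0],[0,0,0]],[1,[0,0,0],[0,0,0]],[1,[0,0,0],[0,0,0]],[1,[0,0,0],[0,0,0]],[1,[0,0,0],[0,0,0]]])

```text
t: 9.72
position: [434.7, 70.3, 16.2]
tool_rot: [-0.0, 0.707, 0.707, 0.001]
force: [-1.6, -0.9, 9.3]
opening: 0.553
gripper_force: 60.4
```

Request:
step_arm(series=[[1,[0,0,-5],[0,0,0]],[1,[0,0,-5],[0,0,0]],[1,[-4,4,0],[0,0,0]],[1,[-4,4,0],[0,0,0]],[1,[-3,4,0],[0,0,0]]])

```text
t: 10.35
position: [555.0, -41.5, 115.6]
tool_rot: [-0.0, 0.707, 0.707, 0.0]
force: [0.5, 1.0, -3.8]
opening: 0.549
gripper_force: 64.3
```

Request:
step_arm(series=[[1,[0,4,0],[0,0,0]],[1,[0,2,0],[0,0,0]],[1,[0,0,0],[0,0,0]],[1,[0,0,0],[0,0,0]],[1,[0,0,0],[0,0,0]]])

```text
t: 10.98
position: [613.2, -39.9, 115.2]
tool_rot: [-0.0, 0.707, 0.707, -0.0]
force: [-1.0, 0.3, -3.1]
opening: 0.547
gripper_force: 64.2
```

```bash
python3 - <<'E'
from h import *
ci,p=look('w4.png',62)
t=cv2.imread('pics/t_w4.png')[140:200,160:340]; t=cv2.resize(t,None,fx=3.33,fy=3.33,interpolation=2)[:199,:599]
w=cv2.imread('pics/w4.png')[40:400,20:619]; cv2.imwrite('pics/c4.png',np.vstack([w,t]))
E
```

```text
tcp [613.2 -39.9 115.2]
```

View pics/c4.png

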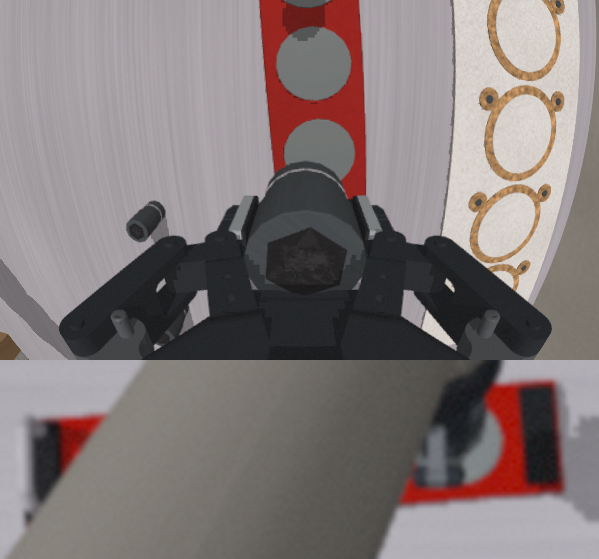

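The held XL's rim is at about (325,298) in the wrist image. Pad 3 is at about (333,103) and pad 4 lies partly under the socket at (340,192).

```bash
cat >> h.py <<'E'
def padw(p,u,v,r=50):
    h=cv2.cvtColor(p,cv2.COLOR_RGB2HSV); m=((h[...,1]<60)&(h[...,2]>75)).astype(np.uint8)
    k=np.zeros_like(m); cv2.circle(k,(u,v),r,1,-1); red=cv2.morphologyEx((h[...,1]>140).astype(np.uint8),cv2.MORPH_CLOSE,np.ones((3,3)))
    n,l=cv2.connectedComponents(m&(1-red)); q=(l==l[v,u]).astype(np.uint8)
    c=max(cv2.findContours(q,0,1)[0],key=cv2.contourArea); W=wr(c[:,0,0],c[:,0,1],11)
    return np.round(np.array(cv2.minEnclosingCircle(W[:,:2].astype(np.float32))[0]),1),cv2.contourArea(c)
E
python3 - <<'E'
from h import *
p=cv2.imread('pics/w4.png')[:,:,::-1].copy()
print(padw(p,333,100), 'rim',wr(325,298,161),wr(265,298,161),wr(385,298,161), 'back/front', wr(325,250,161),wr(325,333,161))
E
```

```text
(array([621.7,  33.9]), 4190.5) rim [615.1 -37.2 161. ] [592.  -37.8 161. ] [638.2 -37.9 161. ] back/front [615.1 -16.5 161. ] [615.1 -55.5 161. ]
```

Request:
step_arm(series=[[1,[-0.1,1.2,0],[0,0,0]],[1,[0,0,3],[0,0,0]],[1,[0,0,3],[0,0,0]],[1,[0,0,2],[0,0,0]],[1,[0,0,0.6],[0,0,0]]])

```text
t: 11.7
position: [626.1, -40.9, 28.1]
tool_rot: [-0.001, 0.707, 0.707, -0.001]
force: [0.7, -0.3, -3.8]
opening: 0.546
gripper_force: 64.2
```

Request:
step_arm(series=[[1,[0,0,0],[0,0,0]],[1,[0,0,0.15],[0,0,0]],[1,[0,0,0],[0,0,0]],[1,[0,0,0],[0,0,0]],[1,[0,0,0],[0,0,0]]])

```text
t: 12.32
position: [626.5, -40.9, 28.0]
tool_rot: [0.0, 0.707, 0.707, 0.0]
force: [-0.6, 0.2, -4.0]
opening: 0.543
gripper_force: 64.2
```

Request:
step_arm(series=[[1,[0,0,0.1],[0,0,0]],[1,[0,0,0],[0,0,0]],[1,[0,0,0],[0,0,0]],[0,[0,0,0],[0,0,0]],[0,[0,0,0],[0,0,0]]])

```text
t: 12.95
position: [626.7, -41.0, 26.8]
tool_rot: [0.0, 0.707, 0.707, 0.0]
force: [-0.1, 0.7, -0.1]
opening: 0.944
gripper_force: 0.0
```

Request:
step_arm(series=[[0,[0,0,0],[0,0,0]],[0,[0,0,0],[0,0,0]],[0,[0,0,0],[0,0,0]],[0,[0,0,-4],[0,0,0]],[0,[0,0,-5],[0,0,0]]])

```text
t: 13.58
position: [625.4, -40.9, 116.7]
tool_rot: [-0.001, 0.707, 0.707, -0.001]
force: [0.6, 0.4, -0.2]
opening: 0.998
gripper_force: 0.0
```

Request:
step_arm(series=[[0,[-3,-4,0],[0,0,0]],[0,[-4,-4,0],[0,0,0]],[0,[-4,-3,0],[0,0,0]],[0,[-4,-3,0],[0,0,0]],[0,[-4,-3,0],[0,0,0]]])

```text
t: 14.2
position: [455.4, -232.2, 117.0]
tool_rot: [0.0, 0.707, 0.707, 0.0]
force: [0.5, -0.5, -0.5]
opening: 1.003
gripper_force: 0.0
```

Request:
step_arm(series=[[0,[0,0,0],[0,0,0]],[0,[0,0,0],[0,0,0]],[0,[0,0,0],[0,0,0]],[0,[0,0,0],[0,0,0]],[0,[0,0,0],[0,0,0]]])

```text
t: 14.82
position: [456.8, -230.3, 116.7]
tool_rot: [-0.0, 0.707, 0.708, -0.0]
force: [-0.2, 0.8, -0.6]
opening: 1.001
gripper_force: 0.0
```

```bash
python3 - <<'E'
from h import *
ci,p=look('w5.png',62)
t=cv2.imread('pics/t_w5.png')[140:200,160:340]; t=cv2.resize(t,None,fx=3.33,fy=3.33,interpolation=2)[:199,:599]
w=cv2.imread('pics/w5.png')[40:400,20:619]; cv2.imwrite('pics/c5.png',np.vstack([w,t]))
E
```

```text
tcp [ 456.8 -230.3  116.7]
```

View pics/c5.png

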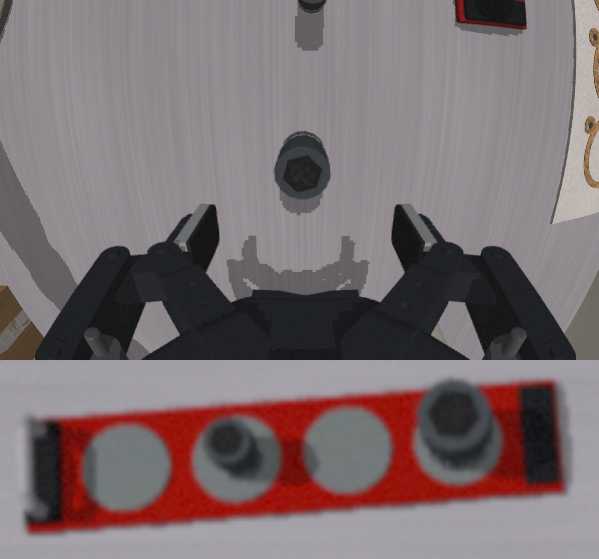

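L's rim is at about (322,213) in the wrist image. In the top view M and XL stand upright on pads 2 and 4; I measure their centring by depth.

```bash
cat >> h.py <<'E'
def placed(items):
    ci,p,d=snap('top'); P=cloud(ci,d).reshape(-1,3); ok=d.ravel()>0
    cs,_,e=snap('side'); Q=cloud(cs,e).reshape(-1,3); ok2=e.ravel()>0
    for n,(x,y,z) in items.items():
        for N,A,o in(('top',P,ok),('side',Q,ok2)):
            t=A[o&(np.hypot(A[:,0]-x,A[:,1]-y)<38)&(abs(A[:,2]-z-3)<11)]
            if len(t)>5: c,r_=cv2.minEnclosingCircle(t[:,:2].astype(np.float32)); print(n,N,len(t),np.round(c,1),round(r_,1),t[:,2].max().round(1))
E
python3 - <<'E'
from h import *
print(wr(322,213,56),wr(322,184,56),wr(322,238,56))
placed(dict(m=(613.2,108.5,61),xl=(623.7,-41.2,73)))
E
```

```text
[ 455.9 -232.4   56. ] [ 456.  -211.4   56. ] [ 455.9 -251.6   56. ]
m top 179 [612.5 105.6] 16.2 64.6
m side 71 [613.1 106.8] 17.0 65.8
xl top 399 [624.3 -41.7] 24.1 77.4
xl side 183 [626.  -42.6] 25.6 78.3
```

Request:
step_arm(series=[[0,[-0.2,-0.1,4],[0,0,0]],[0,[0,0,3.5],[0,0,0]],[0,[0,0,2],[0,0,0]],[0,[0,0,0.9],[0,0,0]],[0,[0,0,0],[0,0,0]]])

```text
t: 15.65
position: [455.3, -233.0, 12.7]
tool_rot: [-0.0, 0.707, 0.707, -0.0]
force: [0.1, -0.4, 0.5]
opening: 0.999
gripper_force: 0.0
```

Request:
step_arm(series=[[0,[0,0,0],[0,0,0]],[1,[0,0,0],[0,0,0]],[1,[0,0,0],[0,0,0]],[1,[0,0,0],[0,0,0]],[1,[0,0,0],[0,0,0]]])

```text
t: 16.27
position: [455.7, -233.0, 13.4]
tool_rot: [0.0, 0.707, 0.707, 0.0]
force: [-1.0, -0.1, 5.2]
opening: 0.454
gripper_force: 59.7
```

Request:
step_arm(series=[[1,[0,0,-5],[0,0,0]],[1,[0,0,-5.5],[0,0,0]],[1,[4.5,2.5,0],[0,0,0]],[1,[4.5,2.5,0],[0,0,0]],[1,[4.5,2.5,0],[0,0,0]]])

```text
t: 16.9
position: [530.6, -96.4, 117.8]
tool_rot: [-0.0, 0.707, 0.707, -0.0]
force: [0.8, -0.8, -2.2]
opening: 0.453
gripper_force: 61.7
```

Request:
step_arm(series=[[1,[4.5,2.5,0],[0,0,0]],[1,[4.5,2.5,0],[0,0,0]],[1,[4.1,3,0],[0,0,0]],[1,[0,0.9,0],[0,0,0]],[1,[0,0,0],[0,0,0]]])

```text
t: 17.52
position: [619.2, 32.6, 117.2]
tool_rot: [-0.0, 0.707, 0.707, -0.001]
force: [-0.1, 0.4, -2.6]
opening: 0.459
gripper_force: 61.7
```

Request:
step_arm(series=[[1,[0,0,0],[0,0,0]],[1,[0,0,0],[0,0,0]],[1,[0,0,0],[0,0,0]],[1,[0,0,0],[0,0,0]],[1,[0,0,0],[0,0,0]]])

```text
t: 18.15
position: [619.4, 33.0, 117.8]
tool_rot: [-0.0, 0.707, 0.707, 0.0]
force: [-0.2, -0.0, -2.6]
opening: 0.459
gripper_force: 61.7
```

Request:
step_arm(series=[[1,[0,0,4],[0,0,0]],[1,[0,0,3],[0,0,0]],[1,[0,0,2],[0,0,0]],[1,[0,0,0],[0,0,0]],[1,[0,0,0],[0,0,0]]])

```text
t: 18.77
position: [620.1, 33.0, 28.7]
tool_rot: [0.0, 0.707, 0.707, 0.0]
force: [0.1, 0.7, -2.2]
opening: 0.453
gripper_force: 61.6
```

Request:
step_arm(series=[[1,[0,0,0.25],[0,0,0]],[1,[0,0,0],[0,0,0]],[1,[0,0,0],[0,0,0]],[1,[0,0,0],[0,0,0]],[1,[0,0,0],[0,0,0]]])

```text
t: 19.4
position: [619.4, 33.1, 25.3]
tool_rot: [-0.0, 0.707, 0.707, 0.0]
force: [-1.2, 0.3, -3.1]
opening: 0.452
gripper_force: 61.5
```

Request:
step_arm(series=[[1,[0,0,0.1],[0,0,0]],[1,[0,0,0],[0,0,0]],[0,[0,0,0],[0,0,0]],[0,[0,0,0],[0,0,0]],[0,[0,0,0],[0,0,0]]])

```text
t: 20.02
position: [619.6, 33.0, 24.4]
tool_rot: [0.0, 0.707, 0.707, 0.0]
force: [-0.8, -1.0, -1.0]
opening: 1.002
gripper_force: 0.0
```

Request:
step_arm(series=[[0,[0,0,0],[0,0,0]],[0,[0,0,0],[0,0,0]],[0,[0,0,-4],[0,0,0]],[0,[0,0,-5],[0,0,0]],[0,[0,0,0],[0,0,0]]])

```text
t: 20.65
position: [622.4, 32.9, 118.4]
tool_rot: [0.002, 0.707, 0.707, 0.003]
force: [0.1, 0.3, 0.6]
opening: 1.003
gripper_force: 0.0
```

Request:
step_arm(series=[[0,[-2.7,-3.2,0],[0,0,0]],[0,[-2.7,-3.2,0],[0,0,0]],[0,[-2.7,-3.2,0],[0,0,0]],[0,[-2.7,-3.2,0],[0,0,0]],[0,[-2.7,-3.1,0],[0,0,0]]])

```text
t: 21.28
position: [458.8, -102.6, 113.7]
tool_rot: [-0.0, 0.707, 0.707, -0.0]
force: [0.7, -0.8, 0.8]
opening: 1.003
gripper_force: 0.0
```

Request:
step_arm(series=[[0,[0,0,0],[0,0,0]],[0,[0,0,0],[0,0,0]],[0,[0,0,0],[0,0,0]],[0,[0,0,0],[0,0,0]],[0,[0,0,0],[0,0,0]]])

```text
t: 21.9
position: [460.7, -101.6, 114.2]
tool_rot: [0.0, 0.707, 0.707, -0.0]
force: [0.0, -0.5, -0.8]
opening: 0.999
gripper_force: 0.0
```

```bash
python3 - <<'E'
from h import *
ci,p=look('w6.png',44)
placed(dict(m=(613.2,108.5,61),l=(618.3,33.8,67),xl=(623.7,-41.2,73)))
cv2.imwrite('pics/c6.png',p[100:300,200:440,::-1])
E
```

```text
tcp [ 460.7 -101.6  114.2]
m top 177 [612.3 105.2] 16.0 65.3
m side 73 [615.8 105.3] 19.3 67.4
l top 280 [617.3  33. ] 20.3 72.4
l side 115 [618.6  33.4] 22.8 72.9
xl top 384 [624.5 -41.6] 24.0 78.2
xl side 177 [625.3 -42.1] 25.1 79.1
```

View pics/c6.png

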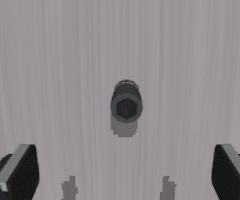

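S's rim is at about (327,206) in the wrist image, on the centre line between the fingers, as expected.

Request:
step_arm(series=[[0,[-0.15,0,4],[0,0,0]],[0,[0,0,3.5],[0,0,0]],[0,[0,0,2],[0,0,0]],[0,[0,0,0.9],[0,0,0]],[0,[0,0,0],[0,0,0]]])

```text
t: 22.72
position: [460.4, -103.5, 10.2]
tool_rot: [-0.0, 0.707, 0.707, -0.0]
force: [0.3, 0.2, 0.6]
opening: 1.001
gripper_force: 0.0
```

Request:
step_arm(series=[[0,[0,0,0],[0,0,0]],[1,[0,0,0],[0,0,0]],[1,[0,0,0],[0,0,0]],[1,[0,0,0],[0,0,0]],[1,[0,0,0],[0,0,0]]])

```text
t: 23.35
position: [460.6, -103.4, 10.6]
tool_rot: [0.0, 0.707, 0.707, 0.0]
force: [0.3, 1.0, 4.3]
opening: 0.268
gripper_force: 58.5
```

Request:
step_arm(series=[[1,[0,0,0],[0,0,0]],[1,[0,0,0],[0,0,0]],[1,[0,0,-5],[0,0,0]],[1,[0,0,-5.3],[0,0,0]],[1,[3,0,0],[0,0,0]]])

```text
t: 23.98
position: [463.0, -75.3, 116.8]
tool_rot: [0.003, 0.709, 0.706, 0.003]
force: [0.2, 0.8, -0.9]
opening: 0.261
gripper_force: 58.9
```

Request:
step_arm(series=[[1,[4.5,2,0],[0,0,0]],[1,[4.5,2,0],[0,0,0]],[1,[4.5,2,0],[0,0,0]],[1,[4.5,2,0],[0,0,0]],[1,[3.5,2,0],[0,0,0]]])

```text
t: 24.6
position: [560.5, 143.9, 113.1]
tool_rot: [-0.0, 0.707, 0.708, -0.0]
force: [0.5, -1.1, 0.1]
opening: 0.264
gripper_force: 58.9
```

Request:
step_arm(series=[[1,[3.5,3,0],[0,0,0]],[1,[0,1,0],[0,0,0]],[1,[0,0,0],[0,0,0]],[1,[0,0,0],[0,0,0]],[1,[0,0,0],[0,0,0]]])

```text
t: 25.22
position: [599.8, 175.5, 113.3]
tool_rot: [-0.0, 0.708, 0.707, -0.0]
force: [0.2, -0.4, -0.6]
opening: 0.265
gripper_force: 59.0
```

Request:
step_arm(series=[[1,[0.75,0.9,0],[0,0,0]],[1,[0,0,3],[0,0,0]],[1,[0,0,3],[0,0,0]],[1,[0,0,2.5],[0,0,0]],[1,[0,0,0.4],[0,0,0]]])

```text
t: 25.85
position: [608.6, 184.2, 22.7]
tool_rot: [-0.001, 0.707, 0.707, -0.001]
force: [1.4, -0.1, 0.0]
opening: 0.263
gripper_force: 59.0
```

Request:
step_arm(series=[[1,[0,0,0],[0,0,0]],[1,[0,0,0.1],[0,0,0]],[1,[0,0,0],[0,0,0]],[1,[0,0,0],[0,0,0]],[1,[0,0,0],[0,0,0]]])

```text
t: 26.48
position: [609.5, 184.1, 23.6]
tool_rot: [0.0, 0.707, 0.707, 0.0]
force: [0.3, -0.1, -0.5]
opening: 0.265
gripper_force: 59.0
```

Request:
step_arm(series=[[1,[-0.1,-0.05,0],[0,0,0]],[1,[0,0,0.15],[0,0,0]],[1,[0,0,0],[0,0,0]],[1,[0,0,0],[0,0,0]],[1,[0,0,0],[0,0,0]]])

```text
t: 27.1
position: [608.9, 183.1, 21.8]
tool_rot: [-0.0, 0.707, 0.707, 0.0]
force: [-0.6, -0.6, -0.7]
opening: 0.261
gripper_force: 59.3
```

Request:
step_arm(series=[[0,[0,0,0],[0,0,0]],[0,[0,0,0],[0,0,0]],[0,[0,0,0],[0,0,0]],[0,[0,0,0],[0,0,0]],[0,[0,0,0],[0,0,0]]])

```text
t: 27.72
position: [608.9, 183.1, 21.8]
tool_rot: [-0.0, 0.707, 0.707, 0.0]
force: [0.2, 0.7, 0.2]
opening: 1.001
gripper_force: 0.0
```

Request:
step_arm(series=[[0,[0,0,-4],[0,0,0]],[0,[0,0,-5],[0,0,0]],[0,[-3.8,0.3,0],[0,0,0]],[0,[-3.8,0.3,0],[0,0,0]],[0,[0,0,0],[0,0,0]]])

```text
t: 28.35
position: [615.2, 102.3, 112.3]
tool_rot: [0.001, 0.709, 0.705, -0.0]
force: [0.1, 0.4, -0.6]
opening: 1.001
gripper_force: 0.0
```

Request:
step_arm(series=[[0,[0,0,0],[0,0,0]],[0,[0,0,0],[0,0,0]],[0,[0,0,0],[0,0,0]],[0,[0,0,0],[0,0,0]],[0,[0,0,0],[0,0,0]]])

```text
t: 28.98
position: [614.9, 107.3, 111.8]
tool_rot: [-0.0, 0.707, 0.707, -0.0]
force: [-0.9, -0.0, 0.3]
opening: 0.999
gripper_force: 0.0
```

```bash
python3 - <<'E'
from h import *
ci,p=look('w7.png',44)
placed(dict(s=(607.7,183.1,55),m=(613.2,108.5,61),l=(618.3,33.8,67),xl=(623.7,-41.2,73)))
E
```

```text
tcp [614.9 107.3 111.8]
s top 105 [606.8 182.5] 12.1 59.0
s side 42 [607.4 181.3] 14.7 60.8
m top 171 [612.3 105.3] 16.1 65.8
m side 73 [614.5 106.5] 17.7 66.3
l top 279 [617.5  33.3] 20.3 72.0
l side 117 [616.8  32.8] 23.3 73.7
xl top 396 [624.7 -41.6] 24.3 77.8
xl side 180 [624.9 -40.1] 26.1 79.9
```

View pics/w7.png

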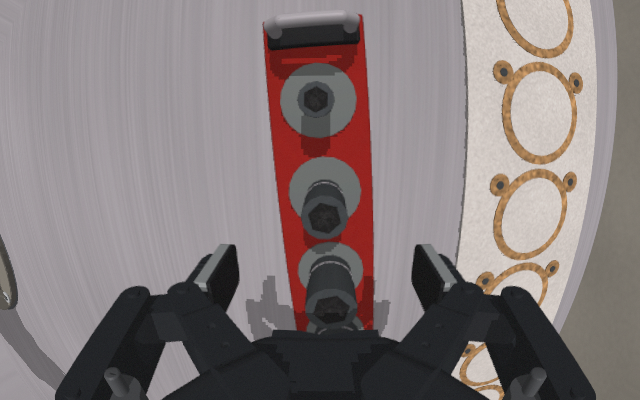

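S, M, L and XL all stand on their pads. M is about 3 mm off towards L, so I regrip it and nudge it along.

Request:
step_arm(series=[[0,[0,0,3],[0,0,0]],[0,[0,0,3],[0,0,0]],[0,[0,0,2],[0,0,0]],[0,[0,0,0.6],[0,0,0]],[0,[0,0,0],[0,0,0]]])

```text
t: 29.8
position: [615.2, 107.0, 26.0]
tool_rot: [0.0, 0.707, 0.707, 0.0]
force: [0.5, 0.8, 1.0]
opening: 0.999
gripper_force: 0.0
```

Request:
step_arm(series=[[1,[0,0,0],[0,0,0]],[1,[0,0,0],[0,0,0]],[1,[0,0,0],[0,0,0]],[1,[0,0,0],[0,0,0]],[1,[0,0,0],[0,0,0]]])

```text
t: 30.42
position: [615.4, 107.2, 26.5]
tool_rot: [0.0, 0.707, 0.707, 0.001]
force: [-1.2, 0.8, 6.5]
opening: 0.36
gripper_force: 59.2
```

Request:
step_arm(series=[[1,[0,0,-0.4],[0,0,0]],[1,[0,0,0],[0,0,0]],[1,[0.28,0,0],[0,0,0]],[1,[0,0,0],[0,0,0]],[1,[0,0,0],[0,0,0]]])

```text
t: 31.05
position: [614.8, 109.9, 29.7]
tool_rot: [-0.0, 0.707, 0.707, -0.0]
force: [0.8, -0.1, -2.0]
opening: 0.361
gripper_force: 59.4
```

Lower the 3.2 mm back, release, lift and retreat.

Request:
step_arm(series=[[1,[0,0,0.3],[0,0,0]],[1,[0,0,0],[0,0,0]],[1,[0,0,0],[0,0,0]],[0,[0,0,0],[0,0,0]],[0,[0,0,0],[0,0,0]]])

```text
t: 31.68
position: [615.2, 109.9, 27.0]
tool_rot: [0.0, 0.707, 0.707, 0.0]
force: [0.3, -1.0, -1.3]
opening: 0.773
gripper_force: 0.0
```

Request:
step_arm(series=[[0,[0,0,0],[0,0,0]],[0,[0,0,0],[0,0,0]],[0,[0,0,0],[0,0,0]],[0,[0,0,-4],[0,0,0]],[0,[0,0,-5],[0,0,0]]])

```text
t: 32.3
position: [614.0, 109.7, 116.8]
tool_rot: [-0.001, 0.707, 0.707, -0.001]
force: [0.3, 0.9, 0.6]
opening: 1.001
gripper_force: 0.0
```

Request:
step_arm(series=[[0,[0,0,-4],[0,0,0]],[0,[4,-3,0],[0,0,0]],[0,[4,-3,0],[0,0,0]],[0,[4,-3,0],[0,0,0]],[0,[0,0,0],[0,0,0]]])

```text
t: 32.92
position: [522.0, 234.5, 156.5]
tool_rot: [-0.001, 0.704, 0.71, -0.0]
force: [0.6, -0.4, -0.4]
opening: 0.998
gripper_force: 0.0
```

Request:
step_arm(series=[[0,[4,-3,0],[0,0,0]],[0,[4,0,0],[0,0,0]],[0,[4,0,0],[0,0,0]],[0,[0,0,0],[0,0,0]],[0,[0,0,0],[0,0,0]]])

```text
t: 33.55
position: [495.6, 348.4, 156.6]
tool_rot: [0.0, 0.708, 0.707, -0.0]
force: [0.0, 0.4, 0.5]
opening: 1.0
gripper_force: 0.0
```

```bash
python3 - <<'E'
from h import *
placed(dict(s=(607.7,183.1,55),m=(613.2,108.5,61),l=(618.3,33.8,67),xl=(623.7,-41.2,73)))
snap('top','t8.png')
E
```

```text
s top 102 [607.2 182.7] 11.9 58.9
s side 40 [609.8 182.9] 12.8 61.2
m top 177 [612.7 108. ] 16.1 65.5
m side 71 [613.9 107. ] 16.5 66.7
l top 279 [617.5  33. ] 20.1 71.5
l side 121 [620.2  33.2] 23.0 72.6
xl top 398 [624.6 -41.9] 24.0 78.3
xl side 178 [626.1 -42.4] 24.3 79.3
```

View pics/t8.png

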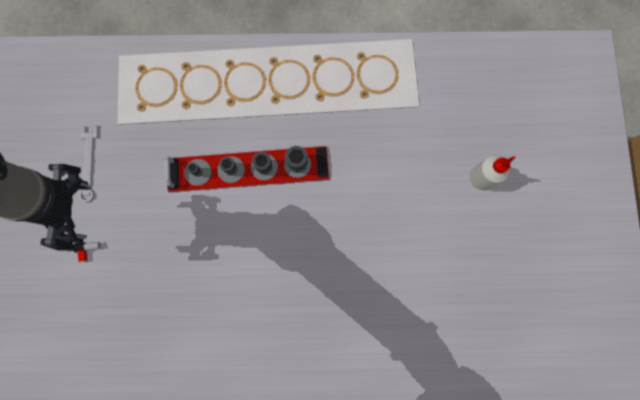

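All four sockets stand centred on their pads, S, M, L, XL from the handle at (173,172) to the right. The bottle is untouched at (490,170).

```bash
python3 -c "
from plant import r
print(r.hand_in())"
```

```text
the job is handed in; nothing more can be done
None
```

The job is handed in: all four sockets stand upright on the rail, smallest to largest from the handle, each within about 2 mm of its pad's centre in the last pictures, with the oil bottle untouched and about 34 s used.

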